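# Inspect a bonded seam through a loupe at the marked focal height

## Task

Pick the loupe off its rest by the handle and inspect the blue bonded seam on the fixture through it: bring the lens over the green mark, then move it slowly (about 3 cm/s) along the seam, round its corner, to the red mark at the other end, with the lens level, its centre above the seam and at the same height as the yellow pointer on the fixture's post all the way. Finish while still holding the loupe there, level and motionless above the red mark at pointer height; do not put it down or let go. Touch neither the fixture nor its pointer, and leave the vials, timer and tape where they are.

Things in the scene. Friction and masses are not known exactly. Their poses are not given: they have to be found in the camera images.
- loupe_lens (a point): centre of the loupe's lens: clear round lens in a dark metal frame (56 mm outer diameter, 10 mm thick) on a straight dark wooden handle. z is the lens axis (up as it lies level on its rest); x points from the handle to the lens; the handle's axis runs along x at y = 0, z = 0, from x = -135 to -35 mm
- loupe_grip (a point): point inside the loupe's handle, half-way up, where it is best grasped: 75 mm behind the lens centre. Axes as loupe_lens. Handle 16 mm wide (y), 18 mm tall, 100 mm long (x), reaching 60 mm behind and 40 mm ahead of this point; the loupe balances about 10 mm ahead of it. On the rest the point is 43 mm above the bench
- loupe: the loupe as a whole, 90 g (varies by a quarter), loose; origin on the underside line of the handle at its lens end: 35 mm behind the lens centre and 9 mm below it. Axes as loupe_lens
- loupe_rest: black rest fixed to the bench: foot 135x55x6 mm, two saddles (10 mm thick, 34 mm wide) carry the handle's underside 34 mm above the bench, with side lips to 42 mm. Saddles centred 52 mm from loupe_grip toward the handle's tail and 32 mm from it toward the lens; between them the handle hangs free. Origin on the bench, 20 mm from below the grip point toward the lens; axes as loupe_lens
- fixture: inspection fixture, fixed: dark steel plate 160x130x12 mm (x, y, z) with a white part on it (top 22 mm above the bench; screws and clamps to 25 mm) and a steel post, 9 mm diameter, top 140 mm above the bench, at x +66, y 0 mm. Origin at the centre of the plate's underside. Blue L-shaped seam on the part, in x, y: end (-55, +30) mm, corner (+5, +30), end (+5, -30), straight between
- corner (a point): the corner of the blue seam, on its top, 22 mm above the bench; axes of the fixture
- mid_a (a point): point of the seam half-way (30 mm) between the corner and its end at fixture (-55, +30) mm
- mid_b (a point): point of the seam half-way (30 mm) between the corner and its end at fixture (+5, -30) mm
- start_mark: flat green disc, 13 mm diameter, 3 mm thick, on one end of the seam (either end, it varies): the start. Origin at the centre of its underside
- finish_mark: flat red disc, 13 mm diameter, 3 mm thick, on the other end of the seam: the finish. Origin at the centre of its underside
- focus_pointer (a point): near the tip of the yellow pointer, half-way up its 3 mm thickness; the pointer sticks out 35 mm toward the fixture's +y from the post's axis, on a yellow collar 21 mm across, 16 mm tall. Its height, 72 to 117 mm above the bench, is the height at which the centre of the lens belongs. Friction holds it there
- vial_1: white-capped plastic vial standing upright, 25 mm diameter, 56 mm tall; origin at the centre of its underside. Leave alone
- vial_2: second, identical vial, upright; origin at the centre of its underside. Leave alone
- bench_timer: small white digital bench timer lying flat, 72x66x21 mm; origin at the centre of its underside. Leave alone
- tape_roll: roll of beige tape lying flat, 104 mm across, 25 mm tall; origin at the centre of its underside. Leave alone

How it is judged:
On the way, in this order (a step that is already met when the one before it is completed fails the run):
1. the lens, held level at pointer height, is over the green mark (horizontal distance between loupe_lens and start_mark below 0.01 m and z of loupe_lens in the frame of focus_pointer between -0.008 and 0.008 m and angle between loupe_lens's own z axis and vertical below 0.14 rad and contact force between the fingers and loupe above 0.5 N), for 0.2 s.
2. level at pointer height, it passes the middle of the first leg of the seam (((horizontal distance between start_mark and mid_a below 0.045 m and horizontal distance between loupe_lens and mid_a below 0.01 m) or (horizontal distance between start_mark and mid_b below 0.045 m and horizontal distance between loupe_lens and mid_b below 0.01 m)) and z of loupe_lens in the frame of focus_pointer between -0.008 and 0.008 m and angle between loupe_lens's own z axis and vertical below 0.14 rad and contact force between the fingers and loupe above 0.5 N), for 0.1 s.
3. level at pointer height, it passes the corner of the seam (horizontal distance between loupe_lens and corner below 0.01 m and z of loupe_lens in the frame of focus_pointer between -0.008 and 0.008 m and angle between loupe_lens's own z axis and vertical below 0.14 rad and contact force between the fingers and loupe above 0.5 N), for 0.1 s.
4. level at pointer height, it passes the middle of the second leg (((horizontal distance between finish_mark and mid_a below 0.045 m and horizontal distance between loupe_lens and mid_a below 0.01 m) or (horizontal distance between finish_mark and mid_b below 0.045 m and horizontal distance between loupe_lens and mid_b below 0.01 m)) and z of loupe_lens in the frame of focus_pointer between -0.008 and 0.008 m and angle between loupe_lens's own z axis and vertical below 0.14 rad and contact force between the fingers and loupe above 0.5 N), for 0.1 s.
5. level at pointer height, it is over the red mark (horizontal distance between loupe_lens and finish_mark below 0.01 m and z of loupe_lens in the frame of focus_pointer between -0.008 and 0.008 m and angle between loupe_lens's own z axis and vertical below 0.14 rad and contact force between the fingers and loupe above 0.5 N), for 0.2 s.
At the end, for the whole second after the job is handed in: The gripper holds the loupe, motionless (under 2 cm/s, 0.2 rad/s) and carried by nothing else, lens centre within 10 mm horizontally of the red mark and 8 mm of pointer height, axis within 0.14 rad of vertical; on the way it passed green mark, leg middles and corner likewise (all of step 5 and linear speed of loupe below 0.02 m/s and angular speed of loupe below 0.2 rad/s and contact force between loupe and fixture below 0.1 N and contact force between loupe and loupe_rest below 0.1 N); the arm keeps its last pose, push and grip.
It fails at once if the loupe moves faster than 0.12 m/s while the lens is over the seam at focal height ((horizontal distance between loupe_lens and start_mark below 0.015 m or horizontal distance between loupe_lens and mid_a below 0.015 m or horizontal distance between loupe_lens and corner below 0.015 m or horizontal distance between loupe_lens and mid_b below 0.015 m or horizontal distance between loupe_lens and finish_mark below 0.015 m) and z of loupe_lens in the frame of focus_pointer between -0.008 and 0.008 m and linear speed of loupe above 0.12 m/s).
It fails at once if the loupe or the robot touches the fixture (contact force between any of loupe, the arm, the fingers and fixture above 1 N or contact force between any of loupe, the arm, the fingers and start_mark above 1 N or contact force between any of loupe, the arm, the fingers and finish_mark above 1 N).
It fails at once if the pointer is shifted (distance of focus_pointer from where it was at the start of the episode above 0.005 m).
It fails at once if a vial, the timer or the tape is moved more than 3 cm or tipped over ((distance of vial_1 from where it was at the start of the episode above 0.03 m or angle between vial_1's own z axis and vertical above 0.5 rad) or (distance of vial_2 from where it was at the start of the episode above 0.03 m or angle between vial_2's own z axis and vertical above 0.5 rad) or (distance of bench_timer from where it was at the start of the episode above 0.03 m or angle between bench_timer's own z axis and vertical above 0.5 rad) or (distance of tape_roll from where it was at the start of the episode above 0.03 m or angle between tape_roll's own z axis and vertical above 0.5 rad)).
It also fails if it takes over 51 s, if anything falls off the work surface, if the arm or the gripper's body presses on something with over 40 N, if the wrist force passes 120 N, or if a joint passes its speed limit or range.

## Robot

A 6-joint arm with a two-finger parallel gripper is mounted at the origin on a cart in front of the work surface, level with it; the furniture and walls round the work are solid. World frame = base frame: x ahead of the robot, y to its left, z up, the work surface at z = 0. Lengths are in m, angles in rad, forces in N, time in s.
With the tool pointing down it reaches from about 0.35 to 0.975 m from the base axis. Payload 7.1 kg.
Tool frame: the origin (TCP) lies between the finger pads; the fingertips stand manip.tip_extent ahead of it and the grasp point (between the pads) lies 8 mm behind it (manip.tip_extent is the distance from the TCP to the fingertips, in m); z points along the fingers, y is the direction in which the jaws open and shut (so a half turn about z gives the same grasp; the last joint's range is limited). The gripper opens to 88 mm and grips with 3 to 60 N. Pads are 20 mm wide; open, the fingers measure 115 mm over their backs; the gripper's body (75 mm by 178 mm) begins 61 mm behind the grasp point.
Start: joints at [-1.252, 0.423, 1.63, -0, 1.089, -0.019], TCP at [0.207, -0.59, 0.234] pointing down, gripper open.
Joint ranges: [-3, 3], [-0.9, 2.11], [0.09, 2.58], [-1.31, 4.45], [0.11, 2.69], [-2.54, 2.54]. Speed limits (rad/s): [2.39, 2.39, 3.01, 3.14, 3.14, 3.14].

## Interface

Orientations are given as a unit quaternion [x, y, z, w].
In Python, from plant import manip gives the robot as it stands.
- The arm moves only by the shell command python3 -m jog 'ROWS' [FORCE]. ROWS is a JSON object of lists of equal length, an entry for each row: "jaw": the gripper's target within -1 to 1 (fully open at 1, half-way at 0, shut at -1); "offset": the shift along the tool's x, y, z in units of 30 mm (1.0 is 30 mm), a list of three; "turn": the turn, a rotation vector about the tool's x, y, z in degrees, a list of three. A call has 1 to 8 rows; each row shifts and turns the commanded pose from where the row before left it, along the tool's axes as they then stand; what a row does not reach is not made up. A row lasts 1/10 s, in which the tool goes at most 50 mm and 8.59 degrees, less where a joint would pass 70% of its speed; a pose out of reach is approached as far as the arm can. A call is refused whole if a number of a shift passes 1 or a number of a turn 8.59, either way. A call with a gripper value outside its range is refused whole. The fingers move at their own pace and stop on an object; FORCE is the grip in N (left out, the last holds). Time passes only in rows, so rows that do not move let the fingers close. It gives the time, the measured TCP pose, the force and the opening at its end, in the units of the state.
- manip.observe(): the state, without advancing time (a new reading comes with each control period).
- manip.camera(name): name is "scene" or "side" or "wrist"; returns the picture (480x640x3 uint8, red, green, blue); there is no depth.
- manip.camera_info(name): a dict with "camera_matrix" (3x3 intrinsics, pixels), "position" and "attitude" of the camera in the world. Camera axes: x right, y down, z forward; pixel columns grow to the right and rows downward; lengths in m; the calibration is good to about 2 mm. A picture is of the moment at which its call begins: read the wrist's pose just before it. camera_info takes no time and is no camera call; for the wrist camera it gives the pose at the moment of the call.
- manip.close_job(): hands the job in, once; it reports no verdict.
The state is a dict: "time_s": time; "q": joint angles; "qd": joint speeds; "effort": joint torques, N m; "tool_pos": TCP position; "orientation": TCP orientation; "force": force on the tool from outside, world axes, zero at the start; "torque": the same for the moment, N m; "opening": opening from 0.0 (shut) to 1.0 (fully open).
Only numpy, scipy, OpenCV 4.12 (cv2) and the standard library are available. Lean on these libraries where they do the work, as an engineer would, in place of code of your own. Each camera call takes 0.05 s, during which the arm holds its last target.

## Working session

There is one attempt and no reset: what is moved stays moved. The work goes in short steps, Python scripts to look and compute and a shell command to move; the robot and the scene stay as the last step left them, time stands still between calls to the robot, and variables do not carry over. Pictures are saved under pics/ and viewed, and the job is handed in when it is done.

```bash
ls; mkdir -p pics; cat > h.py <<'E'
import numpy as np, cv2
from scipy.spatial.transform import Rotation as R
from plant import manip
def snap(name,fn):
    info=manip.camera_info(name); im=np.array(manip.camera(name))
    cv2.imwrite('pics/'+fn+'.png',im[:,:,::-1]); np.savez('pics/'+fn+'.npz',K=info['camera_matrix'],p=info['position'],a=info['attitude'],im=im)
    return im,info
def rot(a):
    a=np.array(a,float)
    return a if a.shape==(3,3) else R.from_quat(a).as_matrix()
def load(fn):
    d=np.load('pics/'+fn+'.npz'); return d['K'],d['p'],rot(d['a']),d['im']
def onplane(fn,uv,z):
    K,p,A,_=load(fn); r=A@np.linalg.inv(K)@np.array([uv[0],uv[1],1.]); return p+r*(z-p[2])/r[2]
def proj(fn,X):
    K,p,A,_=load(fn); c=K@(A.T@(np.array(X)-p)); return c[:2]/c[2]
def tri(obs):
    M=np.zeros((3,3));b=np.zeros(3)
    for fn,uv in obs:
        K,p,A,_=load(fn); r=A@np.linalg.inv(K)@np.array([uv[0],uv[1],1.]); r/=np.linalg.norm(r)
        P=np.eye(3)-np.outer(r,r); M+=P;b+=P@p
    return np.linalg.solve(M,b)
E
python3 - <<'E'
from h import *
for n in ['scene','side','wrist']:
    im,i=snap(n,n+'0'); print(n,i)
o=manip.observe(); print(o, manip.tip_extent)
E
```

```text
pics
scene {'camera_matrix': array([[454.68181853,   0.        , 317.61349698],
       [  0.        , 454.68181853, 236.90100702],
       [  0.        ,   0.        ,   1.        ]]), 'position': array([0.0652884 , 0.56193315, 0.50761709]), 'attitude': array([-0.24622253,  0.81596333, -0.50221739,  0.14613693])}
side {'camera_matrix': array([[619.14502767,   0.        , 318.52599964],
       [  0.        , 619.14502767, 239.75721097],
       [  0.        ,   0.        ,   1.        ]]), 'position': array([ 0.21749207, -1.17753471,  0.96522696]), 'attitude': array([ 0.89551085, -0.12970268,  0.06566614, -0.42062512])}
wrist {'camera_matrix': array([[335.19378293,   0.        , 316.17296891],
       [  0.        , 335.19378293, 242.55646494],
       [  0.        ,   0.        ,   1.        ]]), 'position': array([ 0.28078947, -0.56472821,  0.38410983]), 'attitude': array([ 0.80749243, -0.57219969, -0.08317356,  0.11672896])}
{'time_s': 0.15, 'q': array([-1.25198546e+00,  4.23670818e-01,  1.63048170e+00, -1.79641368e-06,
        1.08858421e+00, -1.90299394e-02]), 'qd': array([ 0.00124104, -0.00076441, -0.00134212,  0.00169735,  0.00133787,
       -0.00088543]), 'effort': array([-2.27419628e-04, -5.44983280e+01, -2.73919737e+01,  6.44135708e-02,
        2.05008482e-02, -6.93340553e-05]), 'tool_pos': array([ 0.20703714, -0.58928726,  0.23308968]), 'orientation': array([ 9.85766610e-01,  1.68118599e-01, -8.62083733e-05, -5.65501301e-04]), 'force': array([-0.07325458,  0.11413181,  0.08287247]), 'torque': array([ 0.05319837,  0.0619113 , -0.03352998]), 'opening': 1.0019524204047867} 0.011
```

View pics/scene0.png

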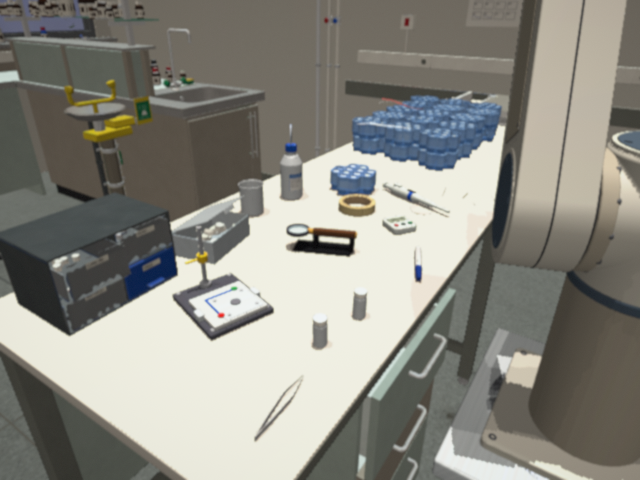

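View pics/side0.png

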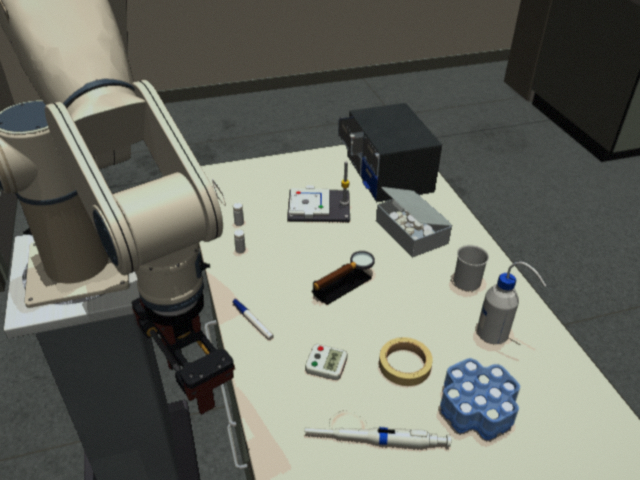

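View pics/wrist0.png

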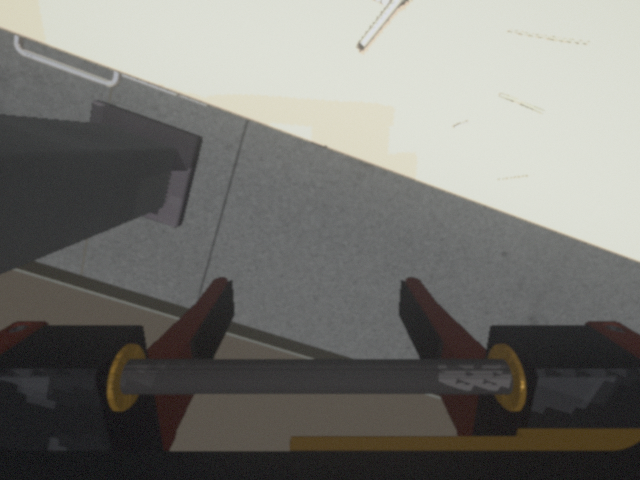

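Scene: loupe lens at about (298,230) with its handle to (355,235), fixture near (222,303) with green mark (235,289) and red mark (221,315). Side: loupe at (345,272), fixture at (320,205). I'll zoom in on both.

```bash
python3 - <<'E'
from h import *
def crop(fn,x0,y0,w,h,s,out):
    im=load(fn)[3][y0:y0+h,x0:x0+w,::-1]; cv2.imwrite(out,cv2.resize(im,None,fx=s,fy=s,interpolation=cv2.INTER_CUBIC))
crop('scene0',165,220,120,120,5,'pics/c1.png')
crop('side0',270,150,120,120,5,'pics/c2.png')
crop('side0',300,240,90,70,8,'pics/c3.png')
crop('scene0',275,215,95,50,8,'pics/c4.png')
E
```

```text
(no output)
```

View pics/c1.png

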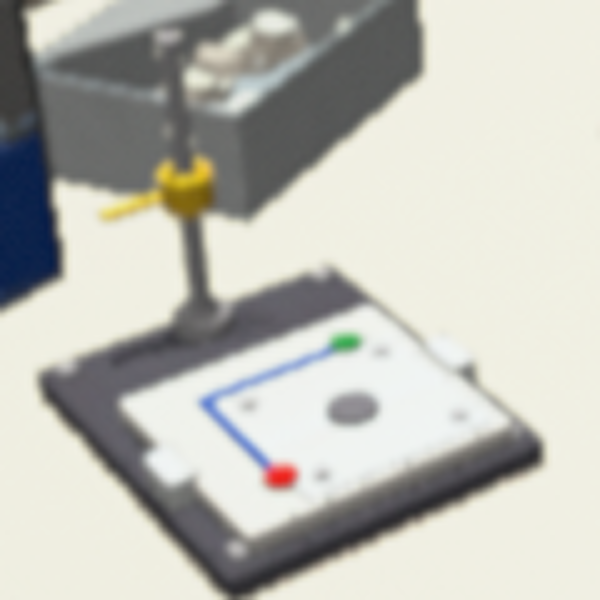

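View pics/c2.png

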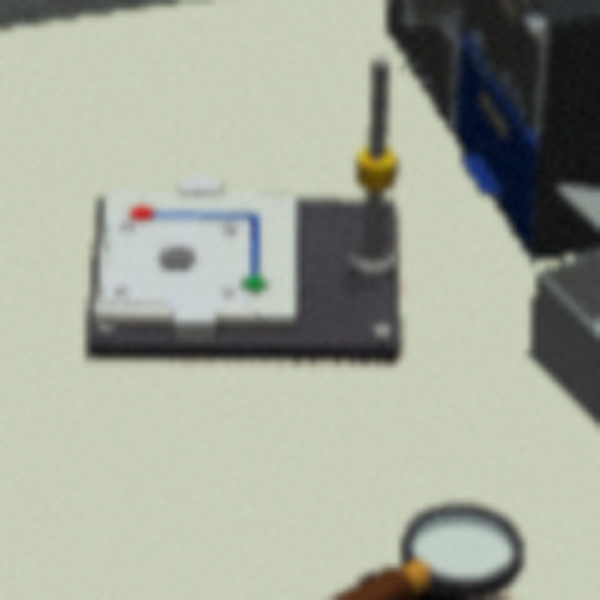

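View pics/c3.png

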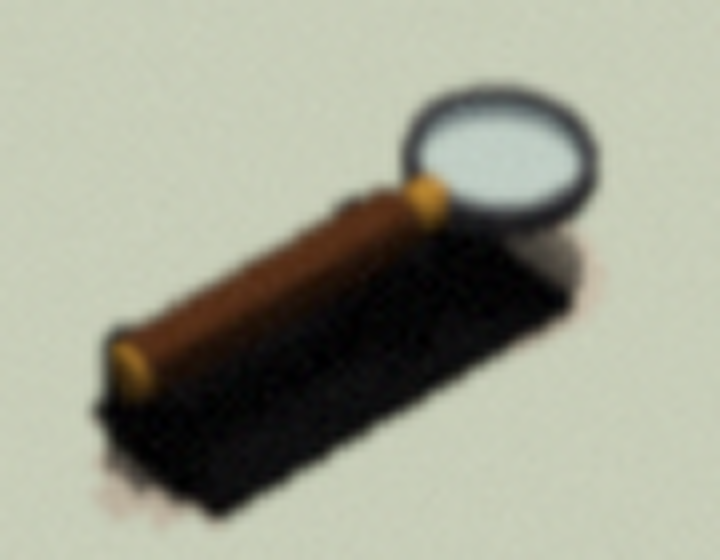

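View pics/c4.png

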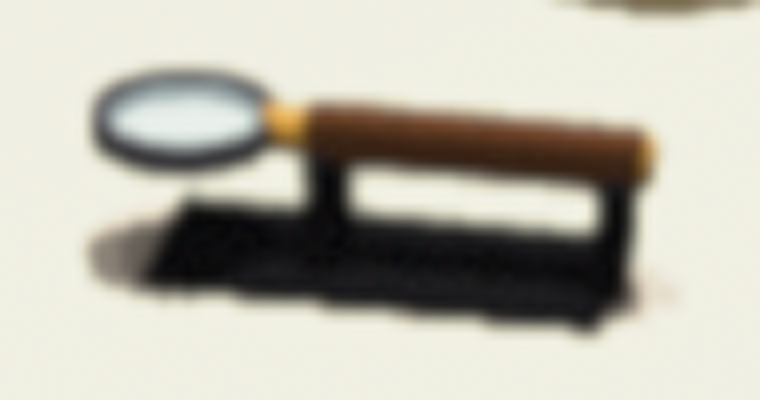

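Crops: the green mark ends the leg nearer the loupe, red ends the leg away from the post, and the pointer sticks out to the left of the post in the scene view. Now I'll measure these.

```bash
python3 - <<'E'
from h import *
def cen(fn,box,f):
    x0,y0,w,h=box; im=load(fn)[3][y0:y0+h,x0:x0+w].astype(int); r,g,b=im[...,0],im[...,1],im[...,2]
    wgt=np.clip(f(r,g,b),0,None).astype(float); wgt[wgt<25]=0
    ys,xs=np.mgrid[0:h,0:w]; return np.array([x0+(xs*wgt).sum()/wgt.sum(), y0+(ys*wgt).sum()/wgt.sum()])
red=lambda r,g,b:r-np.maximum(g,b)-40
grn=lambda r,g,b:g-np.maximum(r,b)-20
S=(165,270,120,70); D=(285,180,60,50)
for n,f in (('red',red),('green',grn)):
    a=cen('scene0',S,f);b=cen('side0',D,f)
    print(n,a,b,onplane('scene0',a,.024).round(4),onplane('side0',b,.024).round(4),tri([('scene0',a),('side0',b)]).round(4))
def cu(x0,y0,s,c): return np.array([x0+(c[0]+.5)/s-.5,y0+(c[1]+.5)/s-.5])
a=cu(165,220,5,(207,403)); b=cu(270,150,5,(256,215))
print('corner',onplane('scene0',a,.022).round(4),onplane('side0',b,.022).round(4))
a=cu(165,220,5,(187,188)); b=cu(270,150,5,(377,171)); print('collar',tri([('scene0',a),('side0',b)]).round(4))
a=cu(165,220,5,(175,45)); b=cu(270,150,5,(379,62)); print('post top',onplane('scene0',a,.14),onplane('side0',b,.14))
# lens
a=cu(275,215,8,(183,120)); b=cu(300,240,8,(501,158))
print('lens',onplane('scene0',a,.043).round(4),onplane('side0',b,.043).round(4),tri([('scene0',a),('side0',b)]).round(4))
a=cu(275,215,8,(650,157)); b=cu(300,240,8,(130,368))
print('tail',onplane('scene0',a,.043).round(4),onplane('side0',b,.043).round(4),tri([('scene0',a),('side0',b)]).round(4))
for fn,n,uv,z in (('side0','tape',(406,358),.025),('side0','timer',(326,360),.021),('side0','v1',(238,207),.056),('side0','v2',(239,233),.056),('side0','traycorner',(413,234),.05),('side0','marker',(236,300),0.01),('side0','cup',(470,254),.07),('side0','blackbox corner',(390,190),.1)):
    print(n,onplane(fn,uv,z).round(3))
E
```

```text
red [220.68395815 314.72929381] [297.85172414 192.11206897] [0.5593 0.1108 0.024 ] [0.5565 0.1127 0.024 ] [0.557  0.1121 0.0251]
green [233.82162162 287.75315315] [320.5        206.30869565] [0.5988 0.0343 0.024 ] [0.5955 0.0363 0.024 ] [0.5961 0.0359 0.0251]
corner [0.615  0.0917 0.022 ] [0.6147 0.0966 0.022 ]
collar [0.6635 0.046  0.0753]
post top [0.65789587 0.04923052 0.14      ] [0.66114445 0.04526282 0.14      ]
lens [ 0.6233 -0.2102  0.043 ] [ 0.6201 -0.2059  0.043 ] [ 0.6202 -0.207   0.0446]
tail [ 0.499  -0.2658  0.043 ] [ 0.4956 -0.2584  0.043 ] [ 0.4955 -0.2605  0.0457]
tape [ 0.611 -0.483  0.025]
timer [ 0.462 -0.441  0.021]
v1 [0.387 0.048 0.056]
v2 [ 0.37  -0.052  0.056]
traycorner [ 0.762 -0.162  0.05 ]
marker [ 0.327 -0.22   0.01 ]
cup [ 0.844 -0.284  0.07 ]
blackbox corner [ 0.747 -0.045  0.1  ]
```

```bash
python3 -m jog '{"jaw":[1,1,1,1,1,1,1,1],"offset":[[0.92,-0.45,0],[0.92,-0.45,0],[0.92,-0.45,0],[0.92,-0.45,0],[0.92,-0.45,0],[0.92,-0.45,0],[0.92,-0.45,0],[0.92,-0.45,0]],"turn":[[0,0,0],[0,0,0],[0,0,0],[0,0,0],[0,0,0],[0,0,0],[0,0,0],[0,0,0]]}' 20
python3 -m jog '{"jaw":[1,1,1,1,1,1],"offset":[[0.92,-0.45,0],[0.92,-0.45,0],[0.92,-0.45,0],[0.92,-0.45,0],[0.92,-0.45,0],[0.4,-0.2,0]],"turn":[[0,0,-1],[0,0,-1],[0,0,-1],[0,0,-0.8],[0,0,0],[0,0,0]]}'
python3 - <<'E'
from h import *
o=manip.observe(); im,i=snap('wrist','wrist1'); print(o['time_s'],o['tool_pos'],R.from_quat(o['orientation']).as_matrix().round(4),i['position'],rot(i['attitude']).round(3))
E
```

```text
time_s: 0.95
tool_pos: [0.3803, -0.4135, 0.2335]
orientation: [0.986, 0.168, -0.0, -0.0]
force: [-0.2, -0.1, -0.0]
opening: 0.999
time_s: 1.55
tool_pos: [0.4935, -0.2896, 0.2335]
orientation: [0.979, 0.202, -0.0, -0.0]
force: [0.1, -0.9, -0.2]
opening: 1.0
1.55 [ 0.49349358 -0.2896239   0.23348817] [[ 9.187e-01  3.949e-01 -1.000e-04]
 [ 3.949e-01 -9.187e-01  4.000e-04]
 [ 1.000e-04 -4.000e-04 -1.000e+00]] [ 0.56529507 -0.26003092  0.38461198] [[ 0.395 -0.881 -0.261]
 [-0.919 -0.379 -0.112]
 [ 0.     0.284 -0.959]]
```

View pics/wrist1.png

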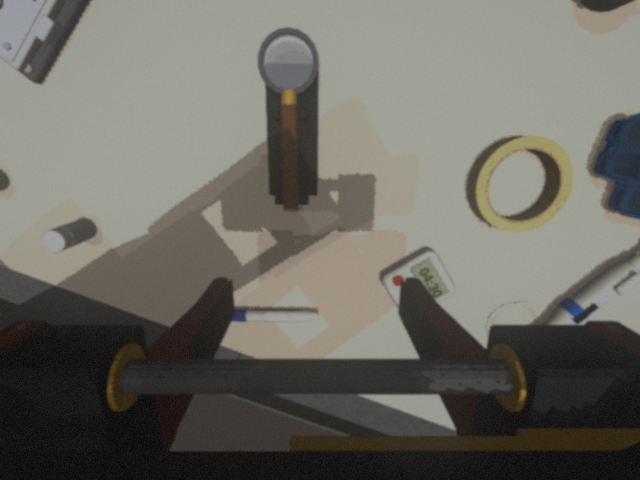

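Wrist view: lens at (289,62), tail at (291,207), so the handle is nearly parallel to the tool x axis, and the fixture is at the upper left. I'll look at the fixture from closer before grasping.

```bash
python3 - <<'E'
from h import *
l=onplane('wrist1',(289,62),.046);t=onplane('wrist1',(291,207),.043);d=l-t;print(l,t,np.linalg.norm(d[:2]),np.degrees(np.arctan2(d[1],d[0])))
E
python3 -m jog '{"jaw":[1,1,1,1,1,1,1,1],"offset":[[0.63,-0.77,0],[0.63,-0.77,0],[0.63,-0.77,0],[0.63,-0.77,0],[0.63,-0.77,0],[0.63,-0.77,0],[0.63,-0.77,0],[0.63,-0.77,0]],"turn":[[0,0,0],[0,0,0],[0,0,0],[0,0,0],[0,0,0],[0,0,0],[0,0,0],[0,0,0]]}'
python3 -m jog '{"jaw":[1,1],"offset":[[0,0,0],[0,0,0]],"turn":[[0,0,0],[0,0,0]]}'
python3 - <<'E'
from h import *
o=manip.observe(); im,i=snap('wrist','wrist2'); print(o['time_s'],o['tool_pos'])
E
```

```text
[ 0.62073478 -0.20941616  0.046     ] [ 0.49734001 -0.26108886  0.043     ] 0.133777192734903 22.721950375065244
time_s: 2.4
tool_pos: [0.5585, -0.062, 0.2336]
orientation: [0.98, 0.2, -0.0, 0.0]
force: [0.0, 0.7, -0.6]
opening: 0.997
time_s: 2.6
tool_pos: [0.5584, -0.0626, 0.2335]
orientation: [0.98, 0.201, -0.0, 0.0]
force: [-0.3, -0.4, -0.1]
opening: 1.002
2.6 [ 0.55840358 -0.06256392  0.23352597]
```

View pics/wrist2.png

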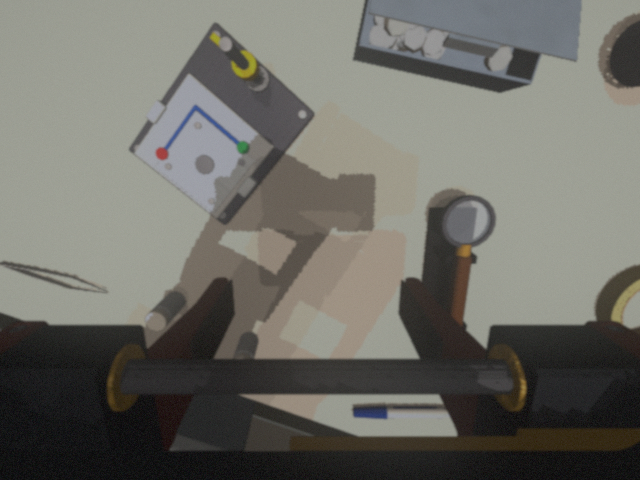

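Fixture: red (162,153), corner (196,107), green (243,147), collar around (244,64), pointer tip near (213,36). I'll take a second view from further left for parallax.

```bash
python3 -m jog '{"jaw":[1,1,1,1,1,1,1],"offset":[[0,-0.95,0],[0,-0.95,0],[0,-0.95,0],[0,-0.95,0],[0,-0.95,0],[0,0,0],[0,0,0]],"turn":[[0,0,0],[0,0,0],[0,0,0],[0,0,0],[0,0,0],[0,0,0],[0,0,0]]}'
python3 - <<'E'
from h import *
o=manip.observe(); im,i=snap('wrist','wrist3'); print(o['time_s'],o['tool_pos'])
def crop(fn,x0,y0,w,h,s,out):
    im=load(fn)[3][y0:y0+h,x0:x0+w,::-1]; cv2.imwrite(out,cv2.resize(im,None,fx=s,fy=s,interpolation=cv2.INTER_CUBIC))
crop('wrist2',120,0,200,150,4,'pics/c5.png')
E
```

```text
time_s: 3.35
tool_pos: [0.5027, 0.0681, 0.2338]
orientation: [0.98, 0.201, 0.0, 0.0]
force: [0.9, 0.6, 0.5]
opening: 1.0
3.35 [0.50273764 0.06809853 0.23383305]
```

View pics/wrist3.png

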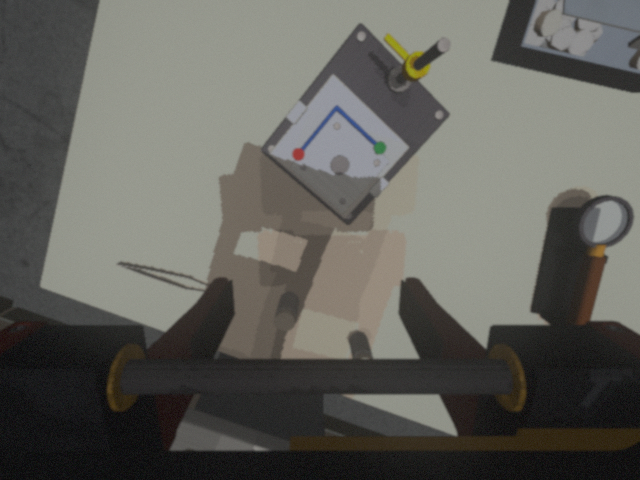

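View pics/c5.png

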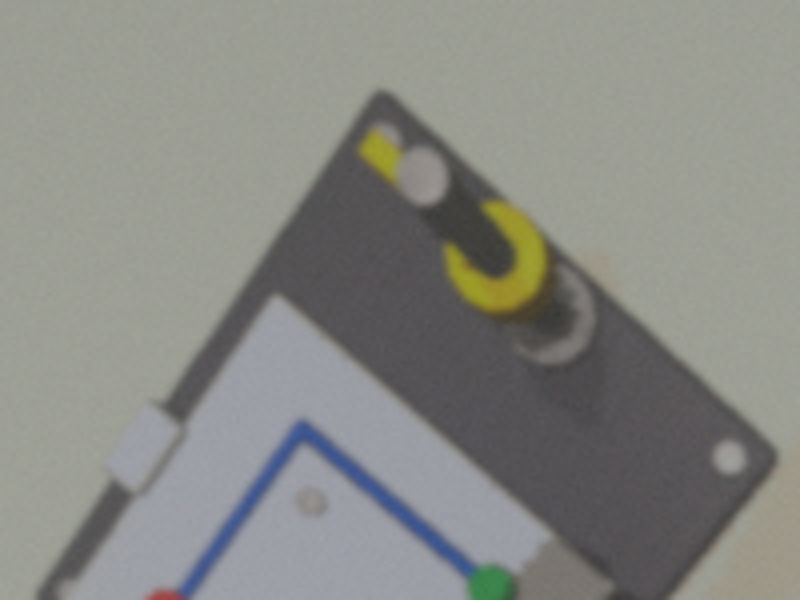

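Second view: red (299,154), corner (337,108), green (380,147), collar (417,65), pointer tip (389,38).

```bash
python3 - <<'E'
from h import *
def crop(fn,x0,y0,w,h,s,out):
    im=load(fn)[3][y0:y0+h,x0:x0+w,::-1]; cv2.imwrite(out,cv2.resize(im,None,fx=s,fy=s,interpolation=cv2.INTER_CUBIC))
crop('wrist3',370,20,100,75,8,'pics/c6.png')
crop('wrist2',190,10,100,75,8,'pics/c7.png')
crop('scene0',175,230,50,40,14,'pics/c8.png')
def cen(fn,box,f,t=15):
    x0,y0,w,h=box; im=load(fn)[3][y0:y0+h,x0:x0+w].astype(int); r,g,b=im[...,0],im[...,1],im[...,2]
    wgt=np.clip(f(r,g,b),0,None).astype(float); wgt[wgt<t]=0; wgt=(wgt>0)*1.
    ys,xs=np.mgrid[0:h,0:w]; return np.array([x0+(xs*wgt).sum()/wgt.sum(), y0+(ys*wgt).sum()/wgt.sum()])
red=lambda r,g,b:r-np.maximum(g,b)-30
grn=lambda r,g,b:g-np.maximum(r,b)-15
B={'wrist2':((150,140,25,25),(230,135,25,25)),'wrist3':((287,142,25,25),(367,135,25,25))}
ur={};ug={}
for fn in B:
    ur[fn]=cen(fn,B[fn][0],red);ug[fn]=cen(fn,B[fn][1],grn)
    print(fn,ur[fn],ug[fn],'red',onplane(fn,ur[fn],.025).round(4),'green',onplane(fn,ug[fn],.025).round(4))
print(tri(list(ur.items())),tri(list(ug.items())))
print('corner',onplane('wrist2',(120+302/4,430/4),.022),onplane('wrist3',(337,108),.022))
E
```

```text
wrist2 [161.24545455 153.4       ] [242.02247191 146.64044944] red [0.5577 0.1104 0.025 ] green [0.5971 0.0357 0.025 ]
wrist3 [297.92307692 153.86538462] [379.63829787 147.4893617 ] red [0.5577 0.1106 0.025 ] green [0.5968 0.0354 0.025 ]
[0.55765633 0.11062249 0.02447381] [0.596948   0.03554559 0.02546897]
corner [0.6141432  0.09210696 0.022     ] [0.61450134 0.0914194  0.022     ]
```

View pics/c6.png

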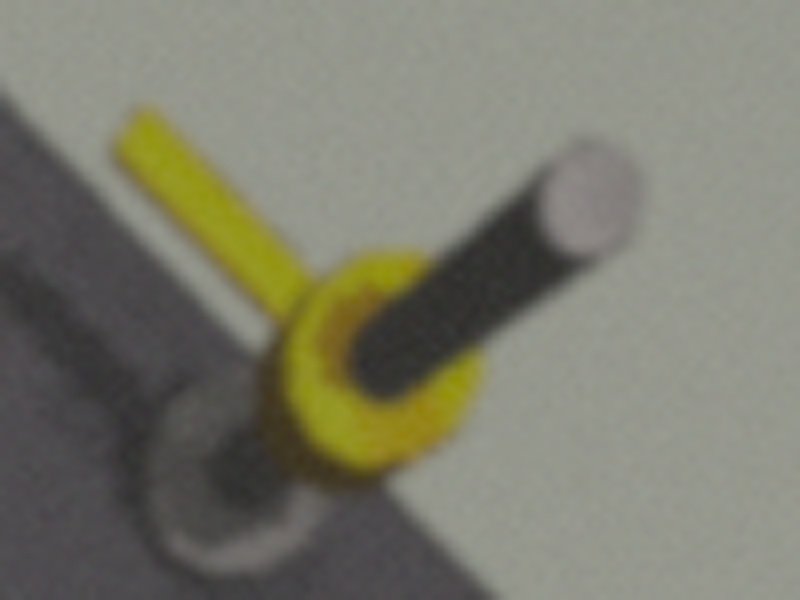

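View pics/c7.png

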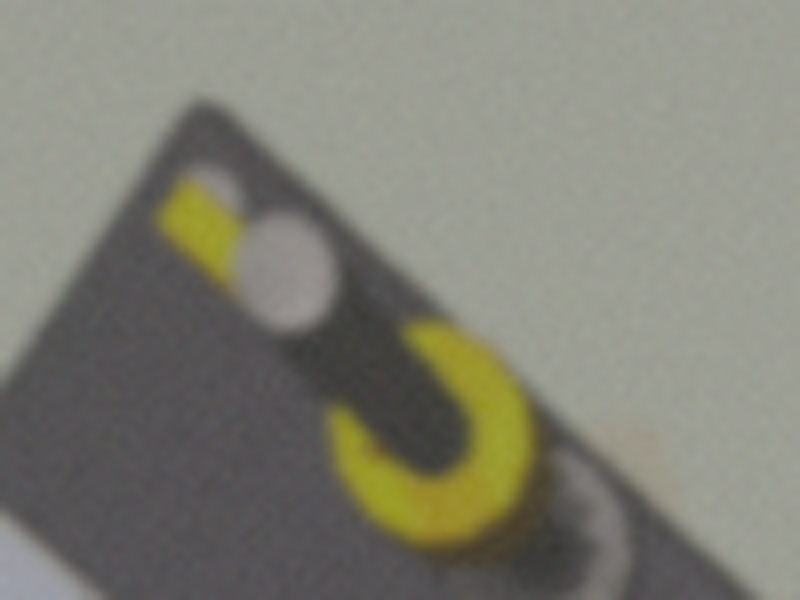

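View pics/c8.png

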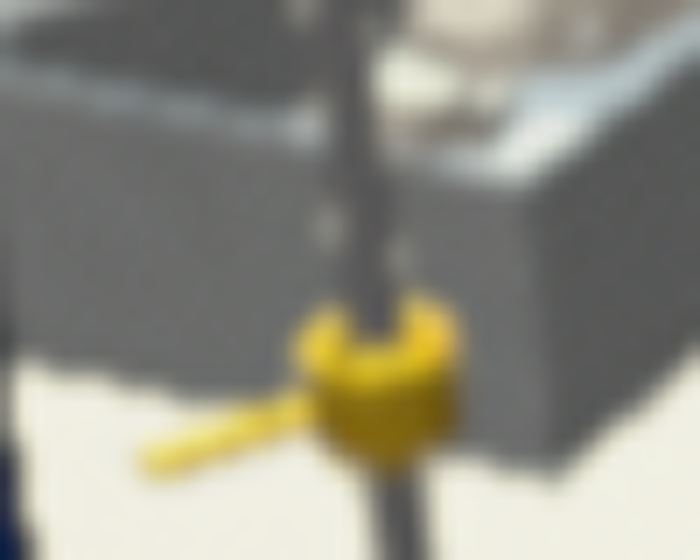

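```bash
python3 - <<'E'
from h import *
def cu(x0,y0,s,c): return np.array([x0+(c[0]+.5)/s-.5,y0+(c[1]+.5)/s-.5])
a=cu(370,20,8,(131,128));b=cu(190,10,8,(172,198));c=cu(175,230,14,(145,460))
print('tip',tri([('wrist3',a),('wrist2',b)]),tri([('wrist3',a),('wrist2',b),('scene0',c)]),tri([('wrist3',a),('scene0',c)]),tri([('wrist2',b),('scene0',c)]))
a=cu(370,20,8,(385,360));b=cu(190,10,8,(437,435));print('collar top',tri([('wrist3',a),('wrist2',b)]))
a=cu(370,20,8,(590,198));b=cu(190,10,8,(287,270));print('post top',tri([('wrist3',a),('wrist2',b)]))
red=np.array([.5577,.1106]);gr=np.array([.597,.0355]);co=np.array([.6143,.0918])
# fit fixture pose
from scipy.optimize import least_squares
L=np.array([[-.055,.03],[.005,-.03],[.005,.03]]);W=np.array([red,gr,co])
f=lambda p:((L@np.array([[np.cos(p[2]),np.sin(p[2])],[-np.sin(p[2]),np.cos(p[2])]])+p[:2])-W).ravel()
s=least_squares(f,[.6,.07,-.3]);p=s.x;print(p,np.degrees(p[2]),f(p).round(4))
T=lambda q:np.array(q)@np.array([[np.cos(p[2]),np.sin(p[2])],[-np.sin(p[2]),np.cos(p[2])]])+p[:2]
for n,q in dict(red=L[0],green=L[1],corner=L[2],post=(.066,0),tip=(.066,.035)).items(): print(n,T(q).round(4))
tip=T((.066,.035))
# heights from each view given tip xy
from scipy.optimize import minimize_scalar
for fn,uv in (('wrist3',cu(370,20,8,(131,128))),('wrist2',cu(190,10,8,(172,198))),('scene0',c)):
    r=minimize_scalar(lambda z:np.sum((proj(fn,[*tip,z])-uv)**2),bounds=(.05,.13),method='bounded');print(fn,r.x,r.fun**.5)
E
```

```text
tip [0.67437165 0.07831206 0.07623568] [0.6746064  0.07854581 0.07658769] [0.67451466 0.07876272 0.07685783] [0.67488758 0.07866239 0.07658468]
collar top [0.66422034 0.04528021 0.08073192]
post top [0.66425606 0.04556653 0.13886754]
[ 0.60095229  0.06524174 -0.30636279] -17.553294837031828 [-0.0001 -0.0002 -0.0003 -0.0004  0.0005  0.0005]
red [0.5576 0.1104]
green [0.5967 0.0351]
corner [0.6148 0.0923]
post [0.6639 0.0453]
tip [0.6744 0.0787]
wrist3 0.07570476294757902 0.605286322853952
wrist2 0.07561288317135453 0.24786924454427306
scene0 0.07702469010050103 0.41932903487383877
```

```bash
python3 -m jog '{"jaw":[1,1,1,1,1,1,1,1],"offset":[[-0.25,1,0],[-0.25,1,0],[-0.25,1,0],[-0.25,1,0],[-0.25,1,0],[-0.25,1,0],[-0.25,1,0],[-0.25,1,0]],"turn":[[0,0,0],[0,0,0],[0,0,0],[0,0,0],[0,0,0],[0,0,0],[0,0,0],[0,0,0]]}'
python3 -m jog '{"jaw":[1,1,1,1,1,1,1,1],"offset":[[-0.25,1,0.4],[-0.25,1,0.4],[0,0,0.8],[0,0,0.8],[0,0,0.8],[0,0,0.4],[0,0,0],[0,0,0]],"turn":[[0,0,0],[0,0,0],[0,0,0],[0,0,0],[0,0,0],[0,0,0],[0,0,0],[0,0,0]]}'
python3 - <<'E'
from h import *
o=manip.observe(); im,i=snap('wrist','wrist4'); print(o['time_s'],o['tool_pos'])
x,y=R.from_quat(o['orientation']).as_matrix()[:2,:2].T; print(x,y, 'to grip:',(np.array([.552,-.238])-o['tool_pos'][:2])@np.c_[x,y])
E
```

```text
time_s: 4.2
tool_pos: [0.5417, -0.1784, 0.2336]
orientation: [0.98, 0.2, 0.0, 0.0]
force: [0.9, 0.6, 0.3]
opening: 1.003
time_s: 5.0
tool_pos: [0.5519, -0.2371, 0.1262]
orientation: [0.98, 0.2, 0.0, 0.0]
force: [0.4, 0.5, 0.1]
opening: 0.998
5.0 [ 0.55191244 -0.23711065  0.12615384]
[0.91975033 0.39250379] [ 0.39250365 -0.91975035] to grip: [-0.00026854  0.00085235]
```

View pics/wrist4.png

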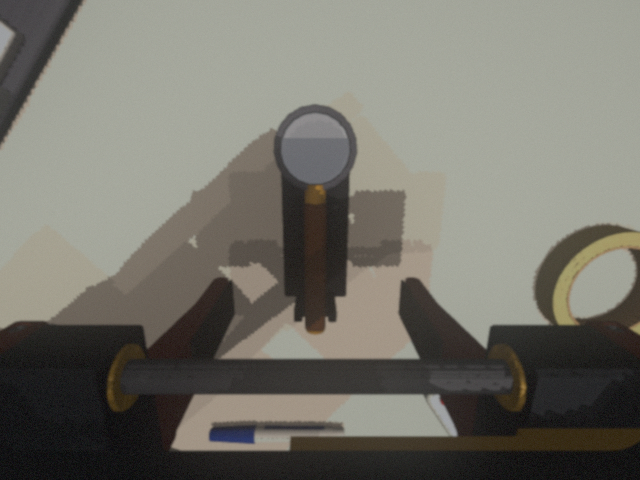

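Wrist view: lens at (315,148) and tail at (316,330), with the handle centred between the jaws. I'll descend the last 91 mm.

```bash
python3 - <<'E'
from h import *
print(onplane('wrist4',(315.5,148),.048),onplane('wrist4',(316,328),.048))
E
python3 -m jog '{"jaw":[1,1,1,1,1,1,1],"offset":[[0,0,0.6],[0,0,0.6],[0,0,0.6],[0,0,0.6],[0,0,0.4],[0,0,0.24],[0,0,0]],"turn":[[0,0,0],[0,0,0],[0,0,0],[0,0,0],[0,0,0],[0,0,0],[0,0,0]]}'
```

```text
[ 0.6210214  -0.20853997  0.048     ] [ 0.49820098 -0.26128864  0.048     ]
time_s: 5.75
tool_pos: [0.5517, -0.2362, 0.0343]
orientation: [0.98, 0.201, -0.0, -0.0]
force: [0.4, -0.3, 0.0]
opening: 0.999
```

```bash
python3 -m jog '{"jaw":[1,0,-1,-1,-1,-1,-1,-1],"offset":[[0,0.05,0],[0,0,0],[0,0,0],[0,0,0],[0,0,0],[0,0,0],[0,0,0],[0,0,0]],"turn":[[0,0,0],[0,0,0],[0,0,0],[0,0,0],[0,0,0],[0,0,0],[0,0,0],[0,0,0]]}' 25
python3 -m jog '{"jaw":[-1,-1,-1,-1,-1],"offset":[[0,0,0],[0,0,0],[0,0,0],[0,0,0],[0,0,0]],"turn":[[0,0,0],[0,0,0],[0,0,0],[0,0,0],[0,0,0]]}'
```

```text
time_s: 6.55
tool_pos: [0.5522, -0.2376, 0.0345]
orientation: [0.98, 0.201, -0.0, -0.0]
force: [-0.5, 0.1, -0.2]
opening: 0.403
time_s: 7.05
tool_pos: [0.5522, -0.2376, 0.0345]
orientation: [0.98, 0.201, -0.0, -0.0]
force: [-0.4, -0.1, 0.7]
opening: 0.175
```

```bash
python3 -m jog '{"jaw":[-1,-1,-1,-1,-1,-1,-1,-1],"offset":[[0,0,0],[0,0,-0.15],[0,0,-0.3],[0,0,-0.4],[0,0,-0.4],[0,0,-0.4],[0,0,-0.3],[0,0,-0.2]],"turn":[[0,0,0],[0,0,0],[0,0,0],[0,0,0],[0,0,0],[0,0,0],[0,0,0],[0,0,0]]}'
python3 -m jog '{"jaw":[-1,-1],"offset":[[0,0,0],[0,0,0]],"turn":[[0,0,0],[0,0,0]]}'
python3 - <<'E'
from h import *
o=manip.observe(); im,i=snap('wrist','wrist5');print(o['time_s'],o['tool_pos'],o['opening'],o['force']); snap('side','side5');snap('scene','scene5')
def crop(fn,x0,y0,w,h,s,out):
    im=load(fn)[3][y0:y0+h,x0:x0+w,::-1]; cv2.imwrite(out,cv2.resize(im,None,fx=s,fy=s,interpolation=cv2.INTER_CUBIC))
crop('scene5',265,180,120,90,6,'pics/c9.png')
crop('side5',290,200,120,90,6,'pics/c10.png')
E
```

```text
time_s: 7.85
tool_pos: [0.5527, -0.2378, 0.1004]
orientation: [0.98, 0.201, 0.001, 0.0]
force: [-0.0, -0.5, -0.7]
opening: 0.179
time_s: 8.05
tool_pos: [0.5521, -0.2376, 0.0989]
orientation: [0.98, 0.201, -0.0, -0.0]
force: [-0.3, 0.5, -1.7]
opening: 0.18
8.05 [ 0.55213657 -0.23756956  0.09891738] 0.17987711859969632 [-0.25170636  0.4838665  -1.65351207]
```

View pics/wrist5.png

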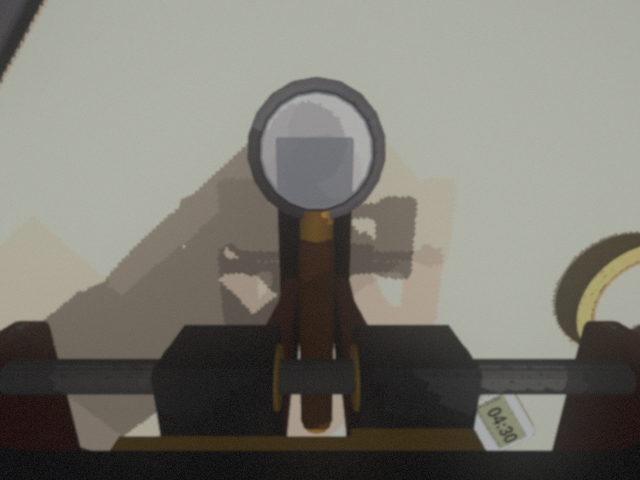

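View pics/c9.png

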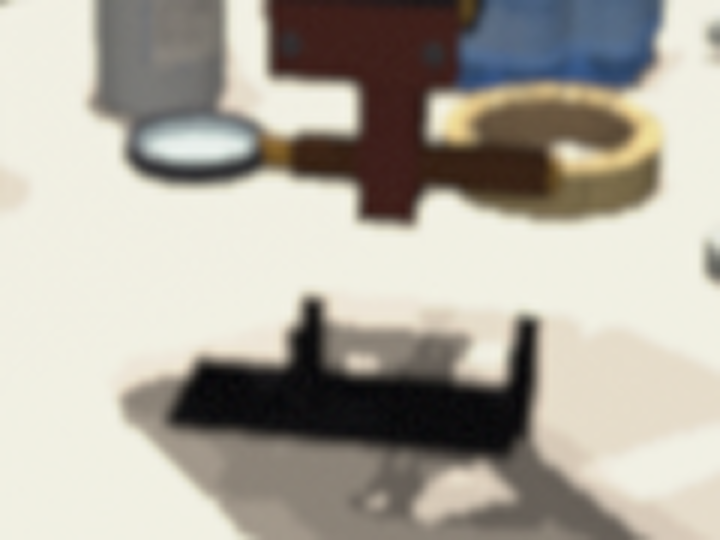

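View pics/c10.png

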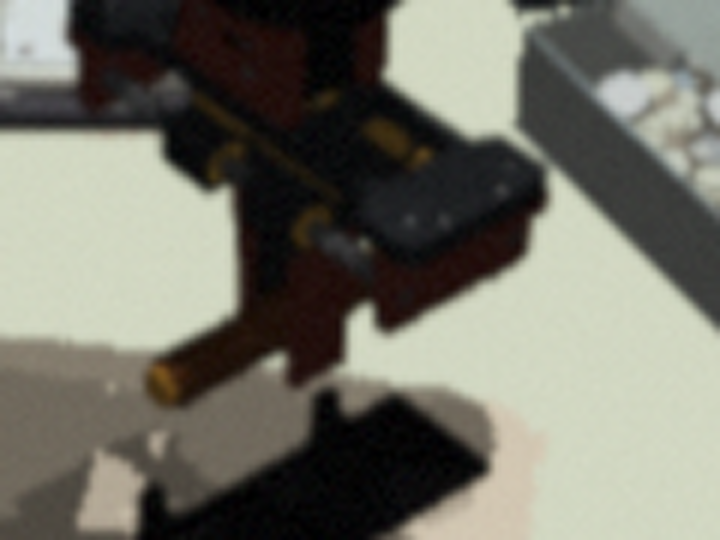

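The loupe is held clear of the rest, lens at (316,148) in the wrist view. I'll check its pitch from the lens and tail.

```bash
python3 - <<'E'
from h import *
def cu(x0,y0,s,c): return np.array([x0+(c[0]+.5)/s-.5,y0+(c[1]+.5)/s-.5])
o=np.array([.5521,-.2376,.0989]);Rt=R.from_quat([.98,.201,0,0]).as_matrix()
w=load('wrist5')[3]
for t in (35,45):
    g=w[60:235,230:400].max(2); 
    m=(cv2.GaussianBlur(w,(5,5),0)[:,:,:].max(2)<110).astype(np.uint8); m[212:]=0;m[:,:235]=0;m[:,400:]=0;m[:70]=0
    c=max(cv2.findContours(m,cv2.RETR_EXTERNAL,cv2.CHAIN_APPROX_NONE)[0],key=cv2.contourArea); el=cv2.fitEllipse(c)
print(el)
K,p,A,_=load('wrist5')
uw=np.array(el[0])
us=cu(265,180,6,(197,146))
L=tri([('wrist5',uw),('scene5',us)]);print('lens',L,'tool',Rt.T@(L-o))
for zz in (.104,.107,.110): P=onplane('wrist5',uw,zz);print(zz,Rt.T@(P-o))
Z=K[0,0]*.056/max(el[1]); r=np.linalg.inv(K)@[*uw,1]; P=p+A@(r*Z);print('size-based',P,Rt.T@(P-o))
ut=cu(265,180,6,(552,170)); T=tri([('wrist5',(316,426)),('scene5',ut)]);print('tail',T,Rt.T@(T-o),'pitch deg',np.degrees(np.arctan2(L[2]-T[2],.135)))
# ellipse expected vs level: check tail height by scene plane
E
```

```text
((315.5140380859375, 147.8751678466797), (136.49769592285156, 138.78965759277344), 51.64744567871094)
lens [ 0.62195055 -0.20886083  0.10836711] tool [ 0.07552402  0.00107745 -0.00946711]
0.104 [ 0.07587428  0.00097865 -0.0051    ]
0.107 [ 0.07591183  0.00098275 -0.0081    ]
0.11 [ 0.07594937  0.00098685 -0.0111    ]
size-based [ 0.62229996 -0.20861191  0.1095077 ] [ 0.07594321  0.00098617 -0.0106077 ]
tail [ 0.49723819 -0.26172332  0.11128594] [-0.05992843  0.00057961 -0.01238594] pitch deg -1.2385989144803378
```

Loupe is level to within about 1°; lens sits at tool (+75.7, +1, −9) mm. Moving above the green mark, higher than focal height.

```bash
python3 -m jog '{"jaw":[-1,-1,-1,-1,-1,-1,-1,-1],"offset":[[0.1,-0.3,0],[0.2,-0.6,0],[0.24,-0.8,0],[0.24,-0.8,0],[0.24,-0.8,0],[0.24,-0.8,0],[0.24,-0.8,0],[0.24,-0.8,0]],"turn":[[0,0,0],[0,0,0],[0,0,0],[0,0,0],[0,0,0],[0,0,0],[0,0,0],[0,0,0]]}'
python3 -m jog '{"jaw":[-1,-1,-1,-1,-1,-1,-1,-1],"offset":[[0.24,-0.8,0],[0.24,-0.7,0],[0.2,-0.4,0],[0.1,-0.2,0],[0.1,-0.12,0],[0,0,0],[0,0,0],[0,0,0]],"turn":[[0,0,0],[0,0,0],[0,0,0],[0,0,0],[0,0,0],[0,0,0],[0,0,0],[0,0,0]]}'
cat > w.py <<'E'
from h import *
def lens(off=(.0757,.001,-.009)):
    o=manip.observe(); Rt=R.from_quat(o['orientation']).as_matrix(); L=o['tool_pos']+Rt@np.array(off)
    print('t',o['time_s'],'tcp',o['tool_pos'].round(4),'lens',L.round(4),'open',round(o['opening'],3),'force',o['force'].round(2))
    for n,T in dict(green=(.5968,.0353),corner=(.6147,.0920),red=(.5576,.1106)).items():
        print(n,'need tool units',(Rt.T@(np.array([*T,.0755])-L)/.03).round(3))
E
python3 - <<'E'
from w import *
lens(); snap('wrist','wrist6')
E
```

```text
time_s: 9.0
tool_pos: [0.5321, -0.0575, 0.0989]
orientation: [0.98, 0.201, -0.0, -0.0]
force: [0.4, 0.4, -1.2]
opening: 0.18
time_s: 9.8
tool_pos: [0.5311, 0.0111, 0.0989]
orientation: [0.98, 0.2, -0.0, 0.0]
force: [-0.3, -0.4, -1.2]
opening: 0.18
t 9.8 tcp [0.5311 0.0111 0.0989] lens [0.6011 0.0399 0.1079] open 0.18 force [-0.26 -0.43 -1.2 ]
green need tool units [-0.193  0.083  1.081]
corner need tool units [ 1.097 -1.422  1.08 ]
red need tool units [-0.41  -2.739  1.081]
```

View pics/wrist6.png

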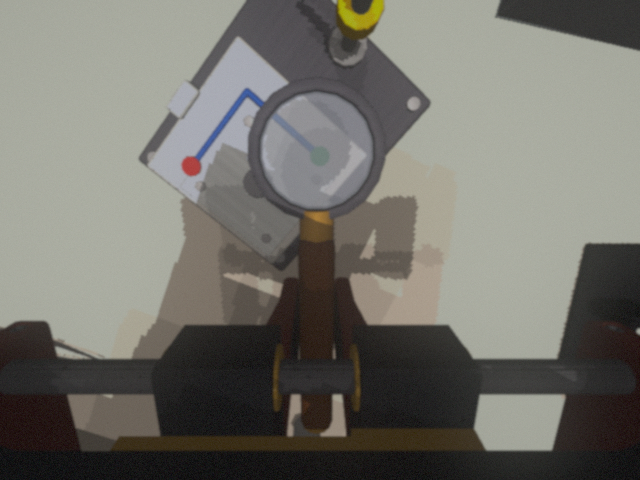

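The green mark shows through the lens at (319,156), red at (191,166). I'll recheck those positions, correct, and descend to pointer height.

```bash
python3 - <<'E'
from h import *
print(onplane('wrist6',(319,156),.025),onplane('wrist6',(191,166),.025),onplane('wrist6',(248,92),.022))
E
python3 -m jog '{"jaw":[-1,-1,-1,-1,-1,-1,-1,-1],"offset":[[-0.1,0.04,0.1],[-0.09,0.04,0.2],[0,0,0.2],[0,0,0.2],[0,0,0.2],[0,0,0.12],[0,0,0.06],[0,0,0]],"turn":[[0,0,0],[0,0,0],[0,0,0],[0,0,0],[0,0,0],[0,0,0],[0,0,0],[0,0,0]]}'
python3 - <<'E'
from w import *
lens(); snap('scene','scene7');snap('side','side7')
def crop(fn,x0,y0,w,h,s,out):
    im=load(fn)[3][y0:y0+h,x0:x0+w,::-1]; cv2.imwrite(out,cv2.resize(im,None,fx=s,fy=s,interpolation=cv2.INTER_CUBIC))
crop('scene7',165,220,120,120,5,'pics/c11.png')
crop('side7',270,150,120,120,5,'pics/c12.png')
E
```

```text
[0.59652639 0.03558358 0.025     ] [0.55777008 0.11027691 0.025     ] [0.61467826 0.09172688 0.022     ]
time_s: 10.65
tool_pos: [0.5267, 0.0073, 0.0663]
orientation: [0.98, 0.201, -0.0, -0.0]
force: [-0.4, 0.3, -0.8]
opening: 0.18
t 10.65 tcp [0.5267 0.0073 0.0663] lens [0.5967 0.0362 0.0752] open 0.18 force [-0.45  0.31 -0.8 ]
green need tool units [-0.009  0.029 -0.009]
corner need tool units [ 1.283 -1.474 -0.01 ]
red need tool units [-0.223 -2.792 -0.009]
```

View pics/c11.png

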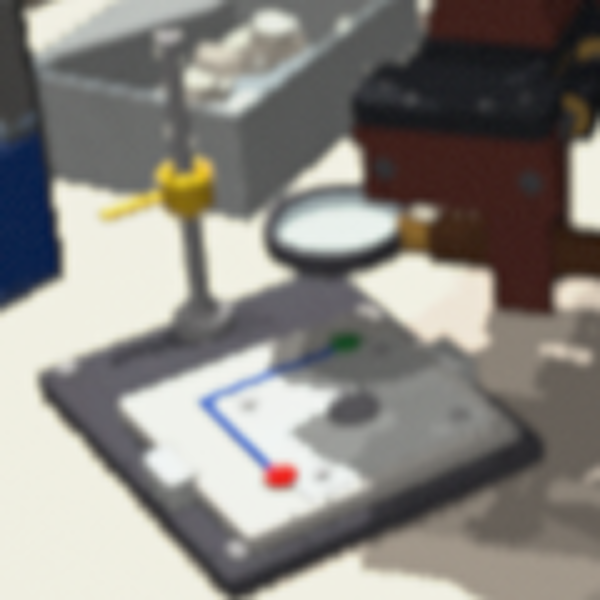

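View pics/c12.png

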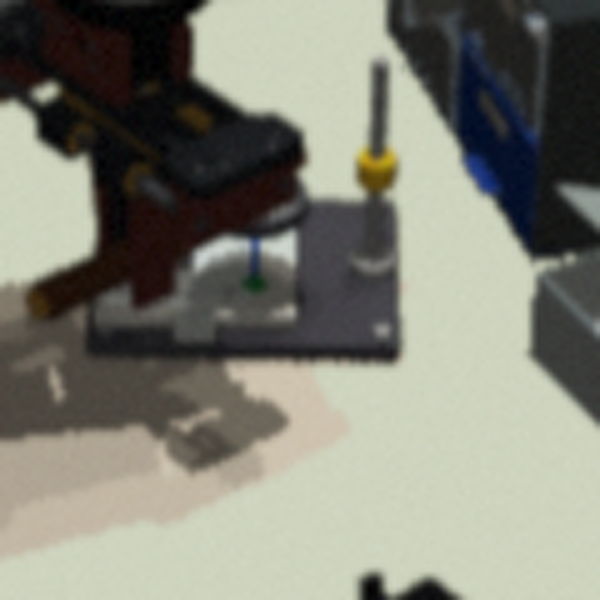

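```bash
python3 - <<'E'
from h import *
from scipy.optimize import minimize_scalar
us=np.array([165+(337.5)/5-.5,220+230.5/5-.5])
print(proj('scene7',[.5967,.0362,.0755]),us)
r=minimize_scalar(lambda z:np.sum((proj('scene7',[.5967,.0362,z])-us)**2),bounds=(.05,.13),method='bounded');print(r.x,r.fun**.5)
E
```

```text
[231.88531902 265.32436913] [232.  265.6]
0.07488782206037423 0.08988533770324915
```

Lens about at pointer height (0.075 vs 0.075–0.077), so I'll raise it about 1 mm while sweeping the first leg at 3 cm/s.

```bash
python3 -m jog '{"jaw":[-1,-1,-1,-1,-1,-1,-1,-1],"offset":[[0,0,-0.01],[0,0.01,-0.01],[0,0.01,-0.01],[0.065,-0.074,0],[0.065,-0.074,0],[0.065,-0.074,0],[0.065,-0.074,0],[0.065,-0.074,0]],"turn":[[0,0,0],[0,0,0],[0,0,0],[0,0,0],[0,0,0],[0,0,0],[0,0,0],[0,0,0]]}'
python3 -m jog '{"jaw":[-1,-1,-1,-1,-1,-1,-1,-1],"offset":[[0.065,-0.074,0],[0.065,-0.074,0],[0.065,-0.074,0],[0.065,-0.074,0],[0.065,-0.074,0],[0.065,-0.074,0],[0.065,-0.074,0],[0.065,-0.074,0]],"turn":[[0,0,0],[0,0,0],[0,0,0],[0,0,0],[0,0,0],[0,0,0],[0,0,0],[0,0,0]]}'
python3 - <<'E'
from w import *
lens()
E
```

```text
time_s: 11.55
tool_pos: [0.5318, 0.0211, 0.0675]
orientation: [0.98, 0.201, 0.0, -0.0]
force: [1.1, 0.7, -1.8]
opening: 0.179
time_s: 12.35
tool_pos: [0.5391, 0.0435, 0.0675]
orientation: [0.98, 0.201, -0.0, -0.0]
force: [-0.3, 0.2, 0.1]
opening: 0.183
t 12.35 tcp [0.5391 0.0435 0.0675] lens [0.6091 0.0723 0.0764] open 0.183 force [-0.32  0.24  0.08]
green need tool units [-0.861  0.974  0.032]
corner need tool units [ 0.431 -0.53   0.032]
red need tool units [-1.075 -1.848  0.032]
```

```bash
python3 -m jog '{"jaw":[-1,-1,-1,-1,-1,-1,-1,-1],"offset":[[0.062,-0.075,0],[0.062,-0.075,0],[0.062,-0.075,0],[0.062,-0.075,0],[0.062,-0.075,0],[0.062,-0.075,0],[0.04,-0.06,0],[0,0,0]],"turn":[[0,0,0],[0,0,0],[0,0,0],[0,0,0],[0,0,0],[0,0,0],[0,0,0],[0,0,0]]}'
python3 -m jog '{"jaw":[-1,-1],"offset":[[0,0,0],[0,0,0]],"turn":[[0,0,0],[0,0,0]]}'
python3 - <<'E'
from w import *
lens(); snap('wrist','wrist8')
E
```

```text
time_s: 13.15
tool_pos: [0.5444, 0.0624, 0.0675]
orientation: [0.98, 0.201, 0.0, 0.0]
force: [-0.2, -0.0, -1.8]
opening: 0.18
time_s: 13.35
tool_pos: [0.5443, 0.0621, 0.0675]
orientation: [0.98, 0.201, -0.0, -0.0]
force: [0.3, -0.6, -2.3]
opening: 0.185
t 13.35 tcp [0.5443 0.0621 0.0675] lens [0.6143 0.0909 0.0764] open 0.185 force [ 0.33 -0.55 -2.26]
green need tool units [-1.264  1.475  0.031]
corner need tool units [ 0.028 -0.028  0.031]
red need tool units [-1.479 -1.347  0.032]
```

View pics/wrist8.png

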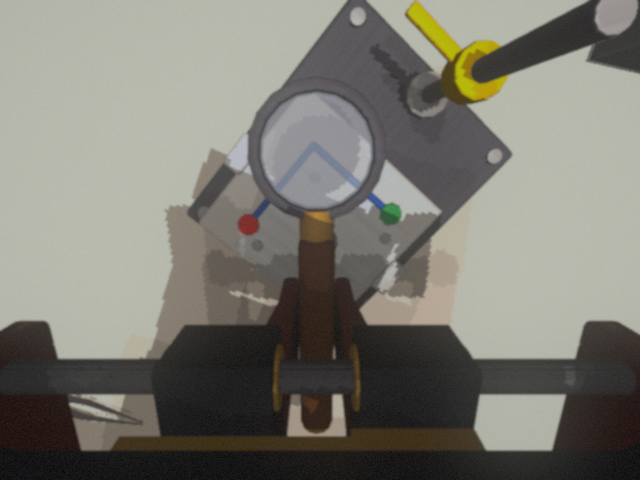

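The corner is at (314,145), right in the lens centre. Now the second leg, at 3 cm/s.

```bash
python3 -m jog '{"jaw":[-1,-1,-1,-1,-1,-1,-1,-1],"offset":[[-0.074,-0.067,0],[-0.074,-0.067,0],[-0.074,-0.067,0],[-0.074,-0.067,0],[-0.074,-0.067,0],[-0.074,-0.067,0],[-0.074,-0.067,0],[-0.074,-0.067,0]],"turn":[[0,0,0],[0,0,0],[0,0,0],[0,0,0],[0,0,0],[0,0,0],[0,0,0],[0,0,0]]}'
python3 -m jog '{"jaw":[-1,-1,-1,-1,-1,-1,-1,-1],"offset":[[-0.074,-0.067,0],[-0.074,-0.067,0],[-0.074,-0.067,0],[-0.074,-0.067,0],[-0.074,-0.067,0],[-0.074,-0.067,0],[-0.074,-0.067,0],[-0.074,-0.067,0]],"turn":[[0,0,0],[0,0,0],[0,0,0],[0,0,0],[0,0,0],[0,0,0],[0,0,0],[0,0,0]]}'
python3 - <<'E'
from w import *
lens()
E
```

```text
time_s: 14.2
tool_pos: [0.5215, 0.0701, 0.0675]
orientation: [0.98, 0.201, 0.0, -0.0]
force: [-0.2, 0.1, -0.6]
opening: 0.175
time_s: 15.0
tool_pos: [0.4988, 0.0778, 0.0675]
orientation: [0.98, 0.201, 0.0, 0.0]
force: [-0.5, -0.2, -0.9]
opening: 0.18
t 15.0 tcp [0.4988 0.0778 0.0675] lens [0.5688 0.1067 0.0765] open 0.18 force [-0.51 -0.16 -0.91]
green need tool units [-0.079  2.555  0.033]
corner need tool units [1.213 1.052 0.033]
red need tool units [-0.293 -0.267  0.033]
```

```bash
python3 -m jog '{"jaw":[-1,-1,-1,-1,-1,-1,-1,-1],"offset":[[-0.074,-0.067,0],[-0.074,-0.067,0],[-0.074,-0.067,0],[-0.05,-0.045,0],[-0.02,-0.02,0],[0,0,0],[0,0,0],[0,0,0]],"turn":[[0,0,0],[0,0,0],[0,0,0],[0,0,0],[0,0,0],[0,0,0],[0,0,0],[0,0,0]]}'
python3 -m jog '{"jaw":[-1,-1,-1,-1],"offset":[[0,0,0],[0,0,0],[0,0,0],[0,0,0]],"turn":[[0,0,0],[0,0,0],[0,0,0],[0,0,0]]}'
python3 - <<'E'
from w import *
lens(); snap('wrist','wrist9');snap('scene','scene9')
im=load('scene9')[3][220:340,165:285,::-1]; cv2.imwrite('pics/c13.png',cv2.resize(im,None,fx=5,fy=5,interpolation=cv2.INTER_CUBIC))
E
```

```text
time_s: 15.8
tool_pos: [0.488, 0.0816, 0.0675]
orientation: [0.98, 0.201, 0.0, 0.0]
force: [0.6, 0.3, -0.8]
opening: 0.179
time_s: 16.2
tool_pos: [0.4879, 0.0816, 0.0675]
orientation: [0.98, 0.201, -0.0, -0.0]
force: [-1.1, -0.3, -1.8]
opening: 0.178
t 16.2 tcp [0.4879 0.0816 0.0675] lens [0.5579 0.1105 0.0765] open 0.178 force [-1.13 -0.3  -1.81]
green need tool units [0.208 2.814 0.032]
corner need tool units [1.5   1.311 0.032]
red need tool units [-0.007 -0.007  0.032]
```

View pics/wrist9.png

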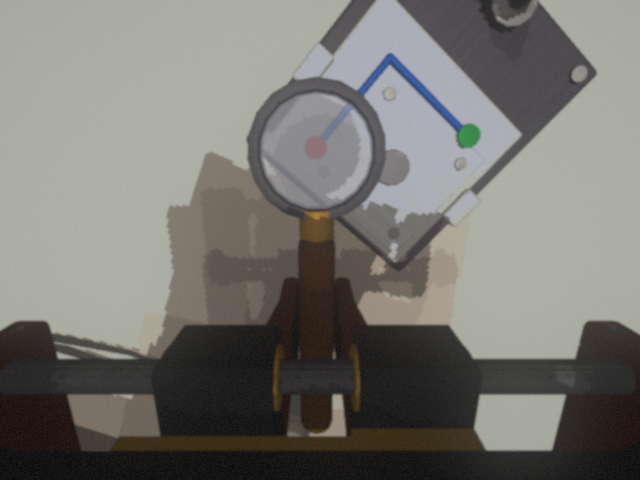

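View pics/c13.png

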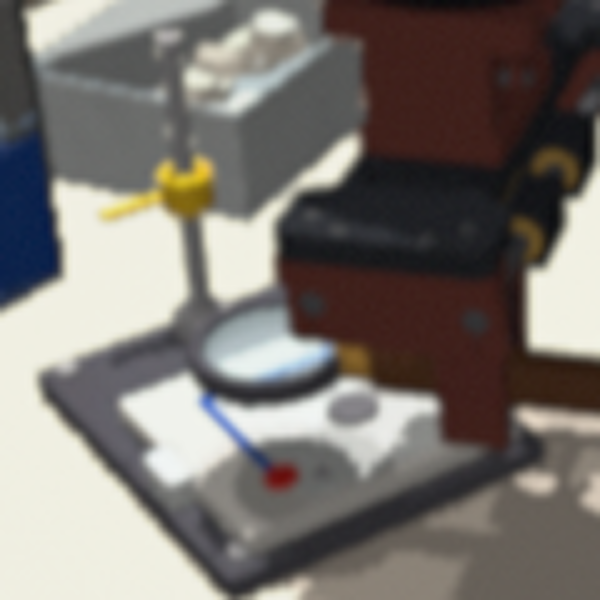

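The red mark is at (315,147) in the middle of the lens, and the view ray there is vertical. The pointer hasn't moved and the loupe is motionless, so I'm handing in.

```bash
python3 -c "
from plant import manip
print(manip.close_job())"
```

```text
the job is handed in; nothing more can be done
None
```

The loupe was picked up by its handle and carried over the green mark. It was then moved at about 3 cm/s along the seam, round the corner to the red mark, and the job was handed in while holding it there. It reported no verdict, and about 16 s of the 51 s had been used.

Last checks before handing in:
- **Position:** the lens centre was at (0.558, 0.1105, 0.0765) m, worked out from the gripper pose and the lens position measured just after the lift. The red mark measured (0.5576, 0.1106), and it shows in the middle of the lens in the wrist picture.
- **Height:** the two wrist views put the pointer at about 0.076 m and the scene view at 0.077 m. They disagree by 1–2 mm, against the 8 mm allowed.
- **Level:** the loupe was tilted about 1° when measured just after the lift. I did not measure it again at the end.
- **Grip:** the gripper opening stayed at 0.18, which matches the 16 mm handle, so it was still held.
- **Contact:** the force readings showed no bumps. In the pictures the pointer had not visibly moved. The planned paths kept clear of the vials, timer and tape, but I did not measure their positions again.

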